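Scrub the stained beakers in the wash rack

TASK

Stand every stained beaker upright in a free well of the blue wash rack; there are two or three of them. Only when all are in, scrub them there with the bottle brush, palest stain first so that nothing is carried over (yellow, orange, brown): in each, push the brush down to the floor, draw it up until its tip is near the rim, and push it down to the floor again. Then stand the brush back in its tube and, only once it is back, throw the red rinse lever fully over; the beakers stay in the rack, and the clean white beakers and the amber bottle already draining there are not to be disturbed.

Things in the scene. Friction and masses are not known exactly. Their poses are not given: they have to be found in the camera images.
- yellow_beaker: Stained beaker, pale yellow: white with a pale yellow band round the outside 72 to 94 mm above the foot and pale yellow residue on the lower inside. Open plastic beaker standing upright: outside diameter 62 mm, height 110 mm, wall 4 mm, floor 5 mm thick (inside diameter 54 mm). Origin: centre of its underside; z up through its mouth. May be absent (None).
- orange_beaker: Stained beaker, orange: white with an orange band round the outside 72 to 94 mm above the foot and orange residue on the lower inside. Open plastic beaker standing upright: outside diameter 62 mm, height 110 mm, wall 4 mm, floor 5 mm thick (inside diameter 54 mm). Origin: centre of its underside; z up through its mouth. May be absent (None).
- brown_beaker: Stained beaker, dark brown: white with a dark brown band round the outside 72 to 94 mm above the foot and dark brown residue on the lower inside. Open plastic beaker standing upright: outside diameter 62 mm, height 110 mm, wall 4 mm, floor 5 mm thick (inside diameter 54 mm). Origin: centre of its underside; z up through its mouth. May be absent (None).
- clean_beaker_a: Clean beaker, all white: not to be moved. Open plastic beaker standing upright: outside diameter 62 mm, height 110 mm, wall 4 mm, floor 5 mm thick (inside diameter 54 mm). Origin: centre of its underside; z up through its mouth. 
- clean_beaker_b: Clean beaker, all white: not to be moved. Open plastic beaker standing upright: outside diameter 62 mm, height 110 mm, wall 4 mm, floor 5 mm thick (inside diameter 54 mm). Origin: centre of its underside; z up through its mouth. 
- rack: Blue plastic wash rack fixed to the bench: (sizes in mm) 86 x 326, 40 tall, one row of four square wells along its y axis, each 74 x 74 inside, 35 deep (floor 5 above the bench), pitch 80. Origin: centre of its underside, z up.
- well0 (a point): Centre of the floor of rack well 0, 5 mm above the bench; axes as the rack's (wells run along y from 0 to 3).
- well1 (a point): Centre of the floor of rack well 1, 5 mm above the bench; axes as the rack's (wells run along y from 0 to 3).
- well2 (a point): Centre of the floor of rack well 2, 5 mm above the bench; axes as the rack's (wells run along y from 0 to 3).
- well3 (a point): Centre of the floor of rack well 3, 5 mm above the bench; axes as the rack's (wells run along y from 0 to 3).
- bottle0: Amber glass bottle with a white cap, 56 mm across, 108 mm tall, already draining in well 0: only one of the four bottles is there, the others are absent (None). Not to be moved. Origin: centre of its underside.
- bottle1: Amber glass bottle with a white cap, 56 mm across, 108 mm tall, already draining in well 1: only one of the four bottles is there, the others are absent (None). Not to be moved. Origin: centre of its underside.
- bottle2: Amber glass bottle with a white cap, 56 mm across, 108 mm tall, already draining in well 2: only one of the four bottles is there, the others are absent (None). Not to be moved. Origin: centre of its underside.
- bottle3: Amber glass bottle with a white cap, 56 mm across, 108 mm tall, already draining in well 3: only one of the four bottles is there, the others are absent (None). Not to be moved. Origin: centre of its underside.
- brush: Bottle brush (sizes in mm), 215 long, standing tip down in its tube. From the tip: white cylindrical bristle head 34 across and 60 long with a flat end, steel shaft 8 across, round green handle 18 across from 145 to 215. Origin: centre of the flat tip end; z points from the tip to the handle.
- brush_tip (a point): The centre of the brush's flat tip end (same as its origin).
- brush_grip (a point): On the brush's axis in the green handle, 180 mm from the tip: where to grip.
- brush_tube: Steel tube that stores the brush, fixed to the bench (sizes in mm): outside diameter 60, inside 50, 90 tall, inner floor 6 above the bench, on a foot disc 84 across. Origin: centre of its underside, z up.
- rinse_lever (a joint): Rinse lever, a red ball knob on a steel rod: its angle, 0 when it leans fully towards the back of its block (-x of the block, the robot's side), 1.0 rad when fully over to the other side (+x); it stays where it is left, and pushing takes about 1 N at the knob.
- rinse_lever_tip (a point): Centre of the lever's red ball knob, 26 mm across, 80 mm from its pivot.
- rinse_lever_base: Steel block of the lever, fixed to the bench, 70 x 50 x 25 mm; origin: centre of its underside. The lever turns about the block's y axis, 22 mm above the bench over the origin, so its knob swings along the block's x axis, 92 mm up at either end and 102 mm in the middle.
Things that resemble listed ones, but are neither listed nor needed, are in the scene too. Leave any purple look-alike of the brush alone.

How it is judged:
By the outcome, as a careful person would: the job done as asked, in the order asked, and still so for the second after the job is handed in, with the robot touching nothing.
Of bottle0, bottle1, bottle2, bottle3 only 1 to 1 are there at a start; the rules pass over those that are not, and their reading is None.
Of yellow_beaker, orange_beaker, brown_beaker only 2 to 3 are there at a start; the rules pass over those that are not, and their reading is None.
At some moment in a run one of yellow_beaker, orange_beaker, brown_beaker may be knocked a few centimetres aside while the robot is not near it.
It also fails if it takes over 210 s, if anything falls off the work surface, if the arm or the gripper's body presses on something with over 40 N, if the wrist force passes 120 N, or if a joint passes its speed limit or range.

ROBOT

A 7-joint arm with a two-finger parallel gripper is mounted at the origin on the work surface. World frame = base frame: x ahead of the robot, y to its left, z up, the work surface at z = 0. Lengths are in mm, angles in rad, forces in N, time in s.
With the tool pointing down it reaches from about 400 to 875 mm from the base axis. Payload 19.3 kg.
Tool frame: the origin (TCP) lies at the very end of the fingers, on their centre line; the grasp point (between the pads) lies 19 mm behind it (grip_point_offset is the z of the grasp point in the tool frame, in mm); z points along the fingers, x is the direction in which the jaws open and shut, and the axes are right-handed (so a half turn about z gives the same grasp; the last joint's range is limited). The gripper opens to 85 mm and grips with 20 to 120 N. Pads are 22 mm wide; open, the fingers measure 114 mm over their backs; the gripper's body (76 mm by 85 mm) begins 54 mm behind the grasp point. The pads swing forward as they close: fully open they stand 13 mm farther back than shut.
Start: joints at [-0.07, 0.521, -0.036, 1.599, 0.021, 1.021, -0.113], TCP at [624.992, -0.025, 231.291] pointing down, gripper open.
Joint ranges: [-2.91, 2.91], [-0.3, 2.13], [-1.5, 1.42], [0.17, 2.43], [-1.26, 4.41], [0.16, 1.93], [-2.52, 2.52]. Speed limits (rad/s): [1.89, 1.89, 2.39, 2.39, 3.01, 3.01, 3.01].

INTERFACE

Orientations are given as a 3x3 rotation matrix whose columns are the frame's x, y, z axes.
In Python, from workcell import movep, movel, goto_joints, open_gripper, clamp, wait, inverse_kinematics, read_state, camera, PlanningError, finish_job, grip_point_offset gives the robot as it stands. Calls block until the motion is done:
- movep(position, orientation): joint-space move of the TCP to a pose.
- movel(position, frame=None, max_speed=150, guard=None): straight line of the TCP; frame=None keeps the orientation; max_speed is the mean speed in mm/s. With guard (N) it stops when the force on the tool has changed by that much, and returns True; else False.
- goto_joints(angles): joint-space move.
- open_gripper() and clamp(): open the fingers fully, or close them until they stop; the grip force is fixed at half the most.
- wait(seconds).
- inverse_kinematics(position, orientation): joint angles nearest the present ones, or None.
- read_state(): the state.
- camera(name): name is "scene" or "side" or "wrist"; returns a dict with "image" (420x560x3 uint8, blue, green, red), "range_z" (420x560 float32, mm along the optical axis (not along the pixel's ray), 0 where there is no reading), "fx", "fy", "cx", "cy" (pixels), "cam_to_world" (4x4, takes a point from camera to world coordinates). Camera axes: x right, y up, looking along -z (the intrinsics and any distortion apply to the point x, -y, -z); pixel columns grow to the right and rows downward; lengths in mm; the calibration is good to about 2 mm. The wrist camera is an equidistant fisheye: a pixel r from the principal point sees the ray r / f radians off the axis. A picture is of the moment at which its call begins.
A pose or a line that the arm cannot do raises PlanningError and nothing moves.
- finish_job(): hands the job in, once; it reports no verdict.
The state is a dict: "time": time; "qpos": joint angles; "qvel": joint speeds; "joint_efforts": joint torques, N m; "eef_pos": TCP position; "tool_rot": TCP orientation; "ft_force": force on the tool from outside, world axes, zero at the start; "torque": the same for the moment, N m; "finger_gap": finger opening in mm.
Only numpy, scipy, OpenCV 4.12 (cv2) and the standard library are available. Lean on these libraries where they do the work, as an engineer would, in place of code of your own. Each camera call takes 0.05 s, during which the arm holds its last target.

## Working session

There is one attempt and no reset: what is moved stays moved. The work goes in short steps, each a Python script; the robot and the scene stay as the last script left them, time stands still between calls to the robot, and variables do not carry over. Pictures are saved under pics/ and viewed, and the job is handed in when it is done.

```bash
ls; mkdir -p pics; python3 - <<'E'
from workcell import *
import cv2
for n in ("scene","side","wrist"):
    c=camera(n); cv2.imwrite(f"pics/{n}0.png",c["image"]); print(n,c["fx"],c["fy"],c["cx"],c["cy"]); print(c["cam_to_world"].round(3) if hasattr(c["cam_to_world"],'round') else c["cam_to_world"]); print([k for k in c])
s=read_state(); print(s["time"],s["finger_gap"],grip_point_offset)
E
```

```text
pics
scene 540.9827601392476 540.9827601392476 278.96442746231156 213.09072909164294
[[-4.000000e-03 -6.250000e-01  7.810000e-01  1.513653e+03]
 [ 1.000000e+00 -1.500000e-02 -6.000000e-03 -8.066000e+00]
 [ 1.500000e-02  7.810000e-01  6.250000e-01  9.101730e+02]
 [ 0.000000e+00  0.000000e+00  0.000000e+00  1.000000e+00]]
['image', 'range_z', 'fx', 'fy', 'cx', 'cy', 'cam_to_world']
side 480.6454934632034 480.6454934632034 283.4784176310072 206.0007684965139
[[ 8.040000e-01  2.830000e-01 -5.230000e-01 -1.704880e+02]
 [-5.940000e-01  3.830000e-01 -7.070000e-01 -1.006502e+03]
 [-0.000000e+00  8.790000e-01  4.760000e-01  8.161130e+02]
 [ 0.000000e+00  0.000000e+00  0.000000e+00  1.000000e+00]]
['image', 'range_z', 'fx', 'fy', 'cx', 'cy', 'cam_to_world']
wrist 325.19226210127806 325.19226210127806 279.20629220675943 214.36701381914352
[[ 1.00000e+00  1.00000e-03  2.00000e-03  6.24719e+02]
 [-1.00000e-03  9.46000e-01  3.24000e-01  8.42790e+01]
 [-2.00000e-03 -3.24000e-01  9.46000e-01  3.72430e+02]
 [ 0.00000e+00  0.00000e+00  0.00000e+00  1.00000e+00]]
['image', 'range_z', 'fx', 'fy', 'cx', 'cy', 'cam_to_world']
0.15 85.08338156514412 -18.700000000000003
```

View pics/scene0.png

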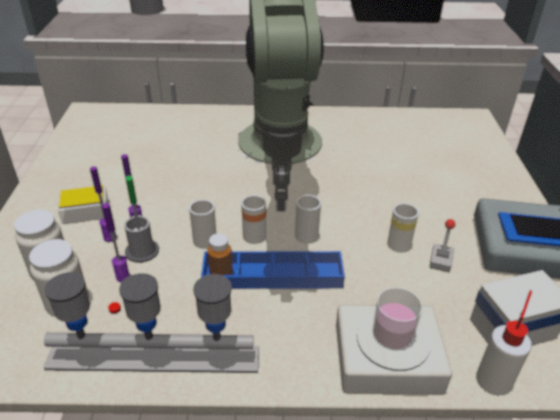

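View pics/side0.png

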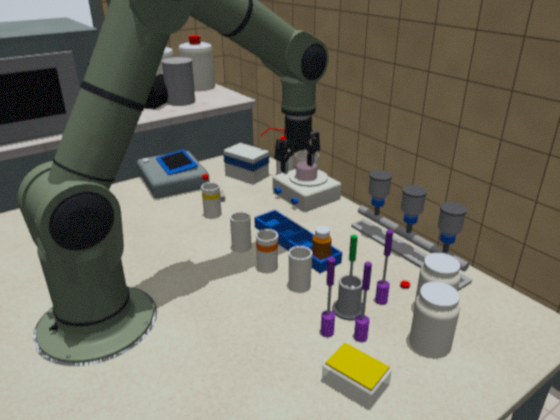

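View pics/wrist0.png

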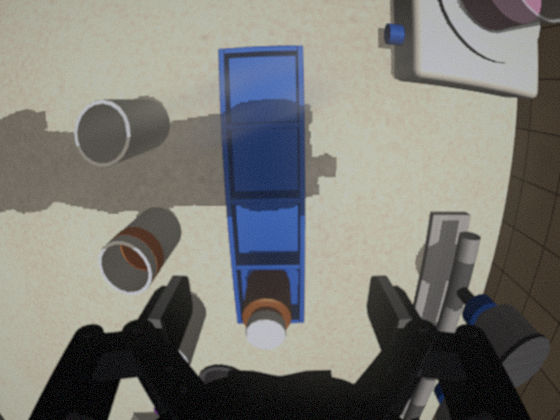

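Two stained beakers are visible in scene0: yellow at (403,227) and orange at (254,218). The all-white beakers are at (203,222) and (308,218). The rack is at (273,269) with the bottle in its left end at (219,257). The green brush is at (130,185) in the tube at (138,238), with three purple look-alikes around it. The lever knob is at (450,223). Next I'll enlarge the crops and measure from the point cloud.

```bash
cat > h.py <<'E'
from workcell import *
import numpy as np, cv2
def cloud(c):
    z=c["range_z"].astype(float); v,u=np.mgrid[0:z.shape[0],0:z.shape[1]]
    P=np.stack([(u-c["cx"])/c["fx"]*z,-(v-c["cy"])/c["fy"]*z,-z],-1)
    T=np.array(c["cam_to_world"]); W=P@T[:3,:3].T+T[:3,3]; W[z<=0]=np.nan
    return W
def crop(img,u0,v0,u1,v1,name,s=4):
    cv2.imwrite("pics/"+name,cv2.resize(img[v0:v1,u0:u1],None,fx=s,fy=s,interpolation=cv2.INTER_CUBIC))
E
python3 - <<'E'
from h import *
c=camera("scene"); d=camera("side")
np.savez("a.npz",s=cloud(c),si=c["image"],d=cloud(d),di=d["image"])
crop(c["image"],60,140,260,290,"c1.png"); crop(c["image"],280,180,480,300,"c2.png"); crop(d["image"],180,170,400,350,"c3.png",3)
W=cloud(c)
for n,(u,v) in dict(y=(403,227),o=(254,218),wa=(203,222),wb=(308,218),rack=(320,272),bot=(219,240),green=(130,187),tube=(140,240),tubefront=(140,247),knob=(450,223),blk=(443,258)).items(): print(n,W[v,u].round(0))
D=cloud(d)
for n,(u,v) in dict(y=(211,200),o=(267,250),wa=(300,270),wb=(241,232),green=(353,247),tube=(350,295),knob=(205,177)).items(): print(n,D[v,u].round(0))
E
```

```text
y [524. 297.  81.]
o [499. -60.  82.]
wa [ 520. -181.   85.]
wb [498.  70.  84.]
rack [599.  99.   2.]
bot [ 612. -133.  110.]
green [ 539. -333.  199.]
tube [ 557. -327.   57.]
tubefront [ 561. -329.   39.]
knob [539. 400. 108.]
blk [567. 394.  23.]
y [477. 275.  73.]
o [452. -88.  78.]
wa [ 470. -212.   76.]
wb [450.  46.  71.]
green [ 523. -342.  195.]
tube [ 511. -357.   67.]
knob [521. 394. 101.]
```

View pics/c1.png

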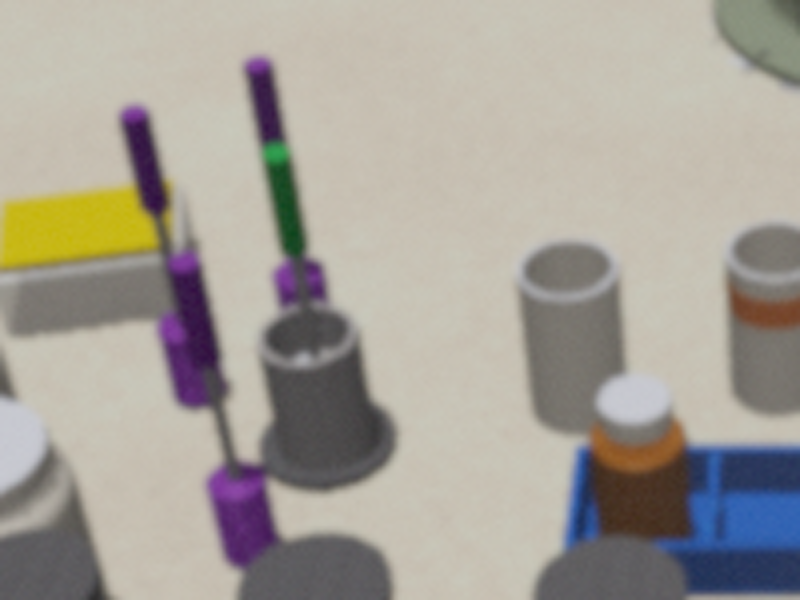

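View pics/c2.png

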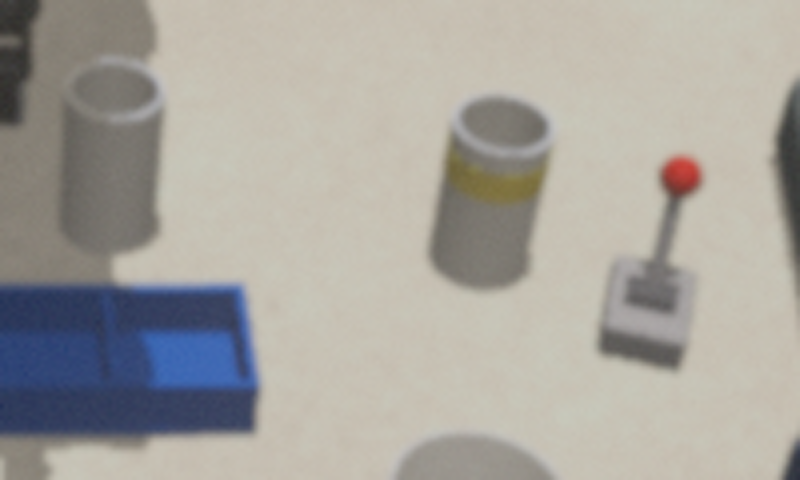

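View pics/c3.png

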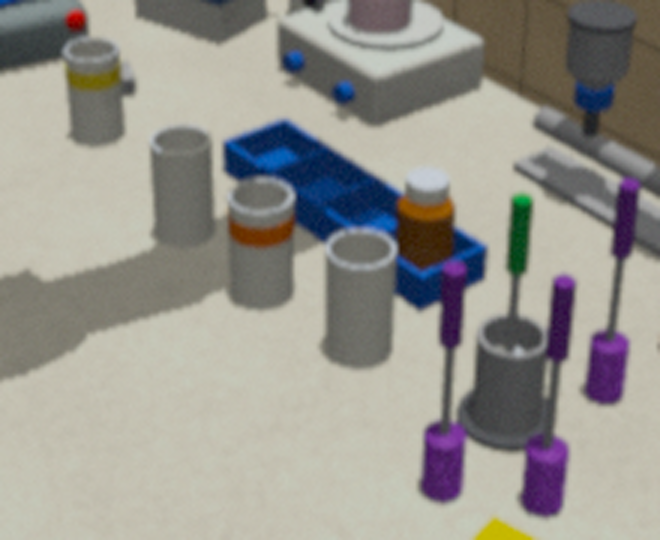

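Bands confirm the choice. Only the yellow beaker (403,227) and the orange beaker (254,218) carry one, so brown is absent. The white ones at (203,222) and (308,218) have no band. The only brush with a green handle, at (130,180), stands in the steel tube. Now precise positions.

```bash
cat > meas.py <<'E'
from h import *
from scipy.optimize import least_squares
def fitc(P,r):  # fixed-radius circle to xy points, robust
    f=lambda p: np.hypot(P[:,0]-p[0],P[:,1]-p[1])-r
    return least_squares(f,P[:,:2].mean(0),loss="soft_l1",f_scale=1.0)
def region(Ws,x,y,R,z0,z1):
    out=[]
    for W in Ws:
        Q=W.reshape(-1,3); m=(np.hypot(Q[:,0]-x,Q[:,1]-y)<R)&(Q[:,2]>z0)&(Q[:,2]<z1); out.append(Q[m])
    return out
E
python3 - <<'E'
from meas import *
a=np.load("a.npz"); Ws=[a["s"],a["d"]]
g={"y":(495,290),"o":(470,-70),"wa":(490,-190),"wb":(468,63),"tube":(530,-335)}
for n,(x,y) in g.items():
    r=30 if n=="tube" else 31
    for it in range(2):
        L=region(Ws,x,y,45,20,85 if n=="tube" else 100); 
        # outer surface only: facing camera
        L=[P[np.hypot(P[:,0]-x,P[:,1]-y)>24] if it else P for P in L]
        res=[fitc(P,r).x.round(1) if len(P)>20 else None for P in L]
        A=np.vstack(L); f=fitc(A,r); x,y=f.x
    print(n,f.x.round(1),res,[len(P) for P in L], np.median(np.abs(f.fun)).round(2))
# rack : blue pixels
for W,I,nm in ((a["s"],a["si"],"s"),(a["d"],a["di"],"d")):
    h=cv2.cvtColor(I,cv2.COLOR_BGR2HSV)
    m=(h[...,0]>105)&(h[...,0]<125)&(h[...,1]>150)&(W[...,2]>33)&(W[...,2]<48)&(abs(W[...,1])<250)&(W[...,0]<750)&(W[...,0]>450)
    P=W[m]; print("rack",nm,len(P),P.min(0).round(0),P.max(0).round(0), cv2.minAreaRect(P[:,:2].astype(np.float32)))
    for k,lo,hi in (("green",50,75),("purple",128,155),("red",0,6)):
        m=(h[...,0]>=lo)&(h[...,0]<=hi)&(h[...,1]>110)&(W[...,2]>10)&(W[...,2]<300)&(h[...,2]>40)
        mm=m.astype(np.uint8); N,lab,st,ce=cv2.connectedComponentsWithStats(mm)
        for i in range(1,N):
            if st[i,4]>25:
                Q=W[lab==i]; print(nm,k,ce[i].round(0),st[i,4],np.median(Q,0).round(0),np.percentile(Q,5,axis=0).round(0),np.percentile(Q,95,axis=0).round(0))
E
```

```text
y [494.1 302.2] [array([495. , 302.6]), array([491.1, 302.6])] [824, 434] 1.81
o [469.5 -64. ] [array([470.6, -63.8]), array([467.1, -63.6])] [781, 615] 1.61
wa [ 489.7 -188. ] [array([ 490.9, -187.8]), array([ 487.8, -187.5])] [770, 679] 1.61
wb [465.7  69.9] [array([466.6,  70.1]), array([463.4,  70.3])] [764, 527] 1.56
tube [ 530.9 -338. ] [array([ 532.1, -338. ]), array([ 529.3, -337.7])] [639, 579] 1.45
rack s 298 [ 573. -173.   33.] [659. 141.  42.] ((613.473388671875, -16.398468017578125), (86.14936065673828, 312.8746643066406), 1.9402939081192017)
s green [130. 188.] 113 [ 539. -333.  196.] [ 530. -338.  160.] [ 543. -329.  219.]
s purple [126. 164.] 70 [ 439. -366.  194.] [ 434. -370.  168.] [ 443. -363.  213.]
s purple [ 96. 179.] 104 [ 493. -424.  186.] [ 487. -429.  154.] [ 496. -421.  212.]
s purple [107. 222.] 283 [ 628. -366.  163.] [ 496. -434.   18.] [ 633. -357.  212.]
s purple [131. 210.] 28 [ 446. -373.   57.] [ 435. -378.   47.] [ 536. -337.  134.]
s purple [120. 267.] 243 [ 635. -358.   44.] [ 621. -371.   15.] [ 640. -349.   59.]
s red [450. 224.] 60 [535. 402.
[... 464 characters left out ...]
69.  185.] [ 611. -373.  153.] [ 624. -361.  213.]
d purple [330. 269.] 175 [ 425. -374.  190.] [ 421. -378.   39.] [ 609. -178.  214.]
d purple [366. 275.] 152 [ 477. -433.  187.] [ 474. -437.  154.] [ 484. -427.  213.]
d purple [382. 291.] 209 [ 611. -372.   42.] [ 604. -380.   14.] [ 624. -358.   59.]
d purple [328. 323.] 247 [ 421. -378.   44.] [ 414. -385.   15.] [ 436. -364.   59.]
d purple [361. 327.] 261 [ 474. -436.   44.] [ 467. -444.   15.] [ 489. -421.   59.]
d red [283. 136.] 30 [885. 420. 160.] [871. 409. 155.] [891. 436. 188.]
d red [205. 176.] 33 [521. 398. 101.] [512. 390.  82.] [548. 441. 107.]
d red [405. 283.] 33 [ 717. -361.   12.] [ 703. -370.   10.] [ 728. -350.   13.]
```

```bash
cat >> h.py <<'E'
def wcloud(c):
    z=c["range_z"].astype(float); v,u=np.mgrid[0:z.shape[0],0:z.shape[1]]
    dx=(u-c["cx"])/c["fx"]; dy=(v-c["cy"])/c["fy"]; t=np.hypot(dx,dy)+1e-9
    k=np.tan(np.minimum(t,1.4))/t
    P=np.stack([dx*k*z,-dy*k*z,-z],-1)
    T=np.array(c["cam_to_world"]); W=P@T[:3,:3].T+T[:3,3]; W[z<=0]=np.nan
    return W
E
python3 - <<'E'
from meas import *
c=camera("wrist"); W=wcloud(c); I=c["image"]
np.savez("w.npz",W=W,I=I)
h=cv2.cvtColor(I,cv2.COLOR_BGR2HSV)
box=(abs(W[...,0]-613)<60)&(abs(W[...,1]+14)<180)
bl=(h[...,0]>100)&(h[...,0]<130)&(h[...,1]>120)
m=box&bl&(W[...,2]>34)&(W[...,2]<47)
P=W[m];print(len(P),np.median(P[:,2]),cv2.minAreaRect(P[:,:2].astype(np.float32)))
print("bench z",np.nanmedian(W[150:200,340:380,2]))
# edges by y slices
for y in range(-170,160,20):
    Q=P[abs(P[:,1]-y)<8]
    if len(Q): print(y,len(Q),np.percentile(Q[:,0],[1,99]).round(1))
# dividers: rim points near centre line
Q=P[abs(P[:,0]-613)<25]; print("divider y hist",[(b,n) for n,b in zip(*np.histogram(Q[:,1],bins=np.arange(-180,160,4))) if n>0])
for n,(x,y) in {"o":(469.5,-64),"wb":(465.7,70),"bottle":(613,-134)}.items():
    Q=W.reshape(-1,3); q=Q[(np.hypot(Q[:,0]-x,Q[:,1]-y)<50)&(Q[:,2]>103)&(Q[:,2]<125)]
    print(n,len(q),q.mean(0).round(1) if len(q) else None, cv2.minEnclosingCircle(q[:,:2].astype(np.float32)) if len(q) else None)
print(read_state()["tool_rot"],read_state()["time"])
E
```

```text
3138 38.95029450143818 ((608.4837646484375, -14.023956298828125), (83.45125579833984, 322.5684509277344), 1.2410019636154175)
bench z -1.0032829563058385
-170 79 [570.7 653. ]
-150 78 [570.4 652.6]
-130 92 [569.6 651.9]
-110 98 [569.5 652.3]
-90 436 [569.2 651.7]
-70 108 [568.3 651.3]
-50 117 [568.  650.8]
-30 106 [567.9 650.3]
-10 517 [567.8 649.6]
10 123 [566.6 649.5]
30 140 [565.9 649. ]
50 84 [566.1 648.8]
70 290 [592.5 647.6]
90 56 [565.1 569.1]
110 37 [644.2 647.4]
130 78 [563.6 646.3]
150 325 [564.  645.3]
divider y hist [(np.int64(-100), np.int64(25)), (np.int64(-96), np.int64(135)), (np.int64(-92), np.int64(66)), (np.int64(-20), np.int64(70)), (np.int64(-16), np.int64(162)), (np.int64(-12), np.int64(63)), (np.int64(60), np.int64(68)), (np.int64(64), np.int64(146)), (np.int64(68), np.int64(15)), (np.int64(140), np.int64(65)), (np.int64(144), np.int64(145))]
o 877 [470.  -62.2 107.7] ((468.7159729003906, -63.57575607299805), 31.609676361083984)
wb 1047 [466.1  70.7 107.9] ((465.12969970703125, 70.6075210571289), 31.46005630493164)
bottle 1132 [ 609.7 -132.   111.3] ((610.0486450195312, -135.0936737060547), 21.471086502075195)
[[ 9.99999921e-01 -5.82216223e-05 -3.94126848e-04]
 [-5.82462195e-05 -9.99999996e-01 -6.23980533e-05]
 [-3.94123214e-04  6.24210047e-05 -9.99999920e-01]] 0.3
```

```bash
cat >> h.py <<'E'
R=np.diag([1.,-1.,-1.])
def pose(tag=""):
    s=read_state(); print(tag,"t%.1f"%s["time"],np.round(s["eef_pos"],1),"F",np.round(s["ft_force"],1),"gap %.1f"%s["finger_gap"])
E
python3 - <<'E'
from h import *
for p in [(469,-64,56),(494,302,56),(609,26,61),(607.4,106,61),(531,-338,167),(531,-338,310),(609,26,310),(607,106,310),(535,400,110)]:
    q=inverse_kinematics(p,R); print(p,None if q is None else np.round(q,2))
movep((469,-64,200),R); pose()
c=camera("wrist"); cv2.imwrite("pics/w1.png",c["image"]); s=camera("scene"); cv2.imwrite("pics/s1.png",s["image"])
W=wcloud(c);Q=W.reshape(-1,3);q=Q[(np.hypot(Q[:,0]-469,Q[:,1]+64)<50)&(Q[:,2]>103)&(Q[:,2]<118)]
print(len(q), cv2.minEnclosingCircle(q[:,:2].astype(np.float32)) if len(q) else 0)
E
```

```text
(469, -64, 56) [ 0.04  0.58 -0.04  2.12  0.05  0.45 -0.04]
(494, 302, 56) [-0.6   0.69 -0.07  1.84  0.08  0.61 -0.72]
(609, 26, 61) [-0.11  0.71 -0.04  1.76  0.04  0.67 -0.18]
(607.4, 106, 61) [-0.24  0.72 -0.05  1.74  0.05  0.68 -0.31]
(531, -338, 167) [ 0.47  0.6   0.01  1.65 -0.01  0.89  0.48]
(531, -338, 310) [ 0.46  0.46  0.03  1.49 -0.01  1.19  0.48]
(609, 26, 310) [-0.11  0.43 -0.04  1.54  0.02  1.17 -0.15]
(607, 106, 310) [-0.24  0.44 -0.05  1.53  0.02  1.18 -0.29]
(535, 400, 110) [-0.68  0.72 -0.08  1.57  0.07  0.85 -0.79]
 t1.0 [469.5 -64.  200.4] F [ 0.6  0.3 -0.4] gap 85.4
1468 ((468.4000244140625, -63.63713073730469), 31.193798065185547)
```

View pics/w1.png

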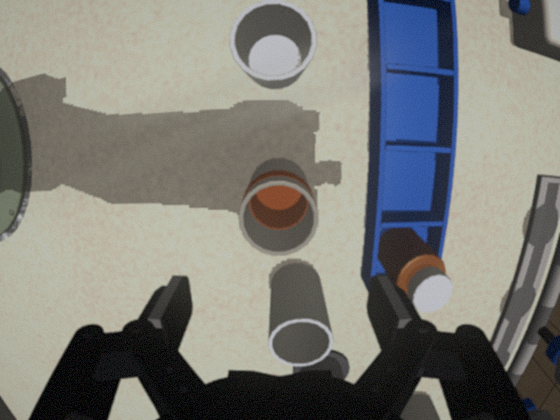

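The wrist picture shows the orange beaker, with its orange residue, at (278,215). It is well under the jaws: rim centre (468.4,-63.6). Descending.

```bash
python3 - <<'E'
from h import *
g=movel((468.6,-63.8,56),R,max_speed=120,guard=15); pose(g)
if not g:
    clamp(); pose("clamped")
    movel((468.6,-63.8,200),max_speed=150); pose()
    c=camera("wrist"); cv2.imwrite("pics/w2.png",c["image"]); s=camera("side"); cv2.imwrite("pics/s2.png",s["image"])
E
```

```text
False t2.5 [469.  -63.8  56.5] F [-0.5 -0.5  0.3] gap 85.5
clamped t2.9 [468.9 -63.8  56.8] F [-3.9 -0.  16.4] gap 60.9
 t4.0 [468.2 -63.8 199.3] F [ 0.3 -0.3 -1.2] gap 60.6
```

```bash
cd pics; python3 -c "
import cv2,numpy as np
cv2.imwrite('m2.png',cv2.resize(np.hstack([cv2.imread('w2.png'),cv2.imread('s2.png')]),(800,300)))"
```

```text
(no output)
```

View pics/m2.png

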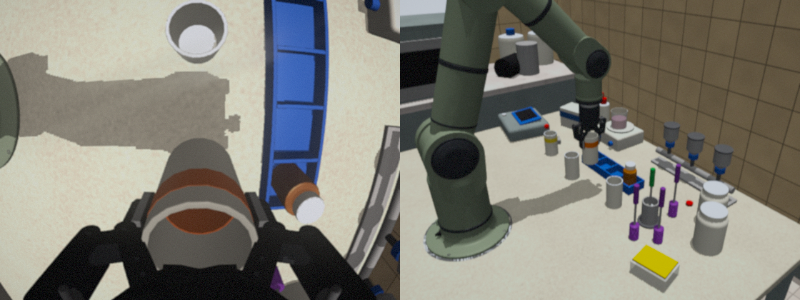

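The orange beaker is held upright between the pads, so I'll place it in well 2.

```bash
python3 - <<'E'
from h import *
movep((609.5,25.7,205),R); pose()
c=camera("wrist"); cv2.imwrite("pics/w3.png",c["image"])
g=movel((609.5,25.7,66),max_speed=100,guard=10); pose(g)
if not g:
    g=movel((609.5,25.7,59.5),max_speed=25,guard=6); pose(g)
    s=camera("scene"); cv2.imwrite("pics/s3.png",s["image"]); crop(s["image"],180,160,370,300,"s3c.png")
E
```

```text
t4.8 [609.2  25.7 204.1] F [ 0.  -0.2 -0.8] gap 60.8
False t6.4 [609.8  25.7  66.6] F [-0.4  0.  -1.9] gap 60.9
True t6.6 [610.1  25.7  61.9] F [-1.4 -1.4 10.3] gap 61.1
```

View pics/s3c.png

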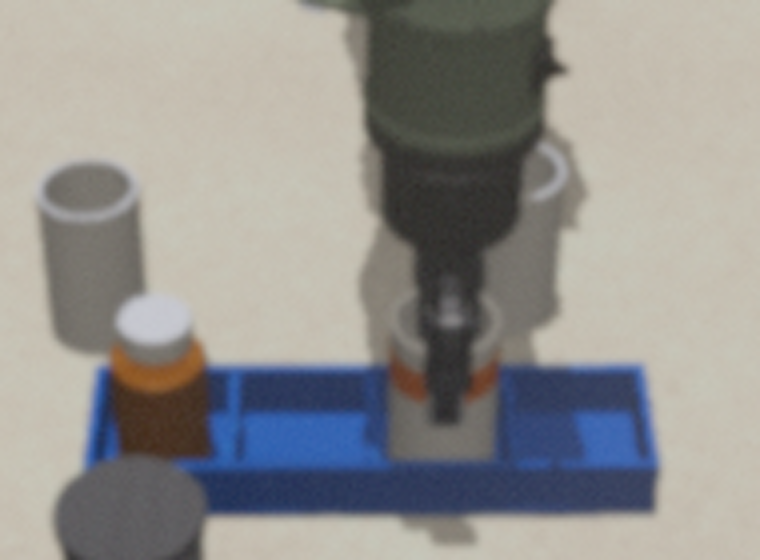

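The orange beaker stands on the floor of well 2 (contact at the expected height). I'll release it, then look at the yellow one again.

```bash
python3 - <<'E'
from meas import *
open_gripper(); pose()
movel((609.5,25.7,200),max_speed=150)
movep((494,290,215),R); pose()
c=camera("wrist"); W=wcloud(c); cv2.imwrite("pics/w4.png",c["image"])
Q=W.reshape(-1,3);q=Q[(np.hypot(Q[:,0]-494,Q[:,1]-302)<90)&(Q[:,2]>103)&(Q[:,2]<116)]
print(len(q), cv2.minEnclosingCircle(q[:,:2].astype(np.float32)) if len(q) else 0)
s=camera("scene"); cv2.imwrite("pics/s4.png",s["image"])
cv2.imwrite('pics/m4.png',cv2.resize(np.hstack([c["image"],s["image"]]),(800,300)))
E
```

```text
t7.0 [609.5  25.7  61.1] F [ 0.2  0.2 -0.6] gap 85.5
 t9.2 [494.9 288.6 214.8] F [-0.  -0.4 -0. ] gap 85.3
1306 ((492.6637878417969, 302.9956359863281), 31.27505111694336)
```

View pics/m4.png

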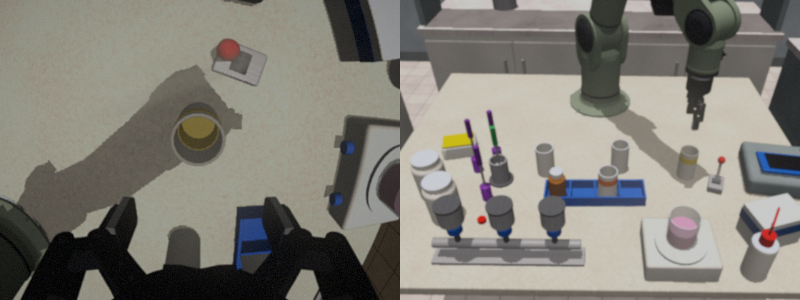

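Orange sits in the well at scene (608,180 in the half-size view). Yellow is unmoved at (493,303), seen in the wrist picture at (198,137 half-size). Grasping it.

```bash
python3 - <<'E'
from meas import *
c=camera("wrist"); np.savez("wl.npz",W=wcloud(c),I=c["image"])
movel((493,302.8,200),max_speed=150)
g=movel((493,302.8,56),max_speed=120,guard=15); pose(g)
if not g:
    clamp(); pose("clamped")
    movel((493,302.8,205),max_speed=150); pose()
    movep((607.6,106.3,205),R)
    c=camera("wrist"); cv2.imwrite("pics/w5.png",c["image"]); s=camera("scene")
    cv2.imwrite('pics/m5.png',cv2.resize(np.hstack([c["image"],s["image"]]),(800,300)))
E
```

```text
False t11.0 [493.4 303.   56.7] F [ 0.7  0.1 -0.9] gap 85.6
clamped t11.4 [493.2 303.   56.9] F [-2.7 -1.2 11.3] gap 61.1
 t12.5 [492.6 302.5 204.1] F [-0.5 -0.3 -2.9] gap 60.9
```

View pics/m5.png

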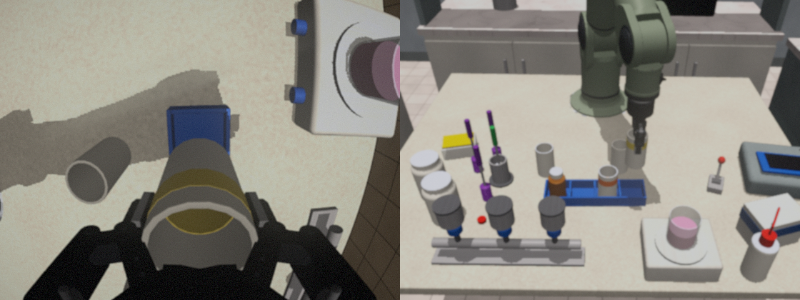

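```bash
python3 - <<'E'
from h import *
g=movel((607.6,106.3,66),max_speed=100,guard=10); pose(g)
if not g:
    g=movel((607.6,106.3,59.5),max_speed=25,guard=6); pose(g)
    s=camera("scene"); crop(s["image"],180,160,370,300,"s6c.png")
E
```

```text
False t15.1 [607.9 106.4  66.6] F [-0.4 -0.1 -1.3] gap 60.8
True t15.3 [608.1 106.4  61.9] F [-2.1 -0.7 11.4] gap 60.9
```

View pics/s6c.png

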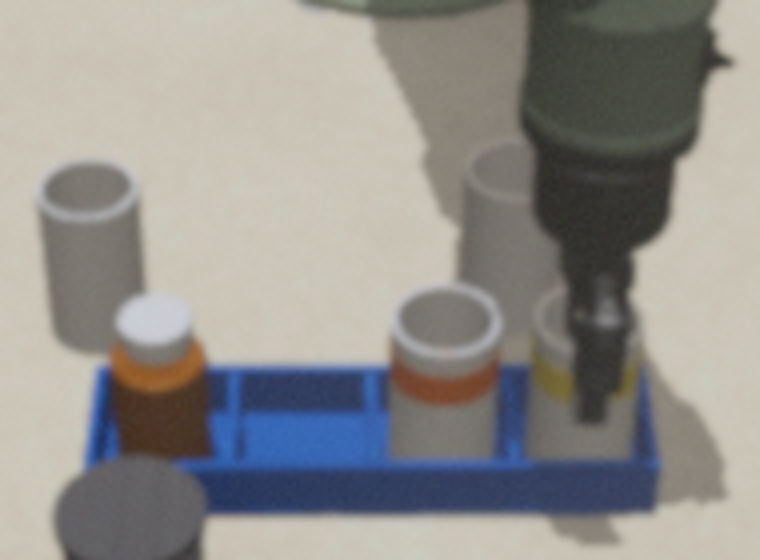

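Yellow is seated in well 3. I'll release it, measure both rims in the rack, and then look at the brush.

```bash
cat >> meas.py <<'E'
def rims(Ws,pts,z0=107,z1=122,R=45):
    for n,(x,y) in pts.items():
        Q=np.vstack([W.reshape(-1,3) for W in Ws]); q=Q[(np.hypot(Q[:,0]-x,Q[:,1]-y)<R)&(Q[:,2]>z0)&(Q[:,2]<z1)]
        if len(q)>20:
            (cx,cy),r=cv2.minEnclosingCircle(q[:,:2].astype(np.float32)); print(n,len(q),round(cx,1),round(cy,1),"r",round(r,1),"z",np.percentile(q[:,2],[5,50,95]).round(1))
        else: print(n,"few",len(q))
E
python3 - <<'E'
from meas import *
open_gripper(); pose()
movel((607.6,106.3,200),max_speed=150)
movep((609,10,260),R); pose()
c=camera("wrist"); W=wcloud(c); rims([W],{"o":(609,26),"y":(607,106),"bot":(610,-134)})
movep((531,-330,330),R); pose()
s=camera("scene"); rims([cloud(s)],{"o":(609,26),"y":(607,106)})
c=camera("wrist"); np.savez("wb.npz",W=wcloud(c),I=c["image"])
cv2.imwrite('pics/m7.png',cv2.resize(np.hstack([c["image"],s["image"]]),(800,300)))
d=camera("side"); crop(d["image"],300,200,440,360,"d7.png")
E
```

```text
t15.8 [607.5 106.3  61.1] F [-0.2  0.5  0. ] gap 85.5
 t17.4 [608.8   9.4 259.7] F [-1.2 -0.1 -0.5] gap 85.4
o 989 609.5 25.5 r 31.1 z [109.  113.7 115. ]
y 1034 607.5 106.3 r 31.0 z [109.8 113.8 115.1]
bot 917 609.9 -135.5 r 21.4 z [109.1 112.  113.1]
 t18.8 [ 531.9 -328.3  329.6] F [-0.9  0.8  0.6] gap 85.5
o 211 605.4 24.3 r 33.3 z [107.7 112.1 116. ]
y 192 609.9 105.1 r 32.5 z [107.7 111.8 115.1]
```

View pics/m7.png

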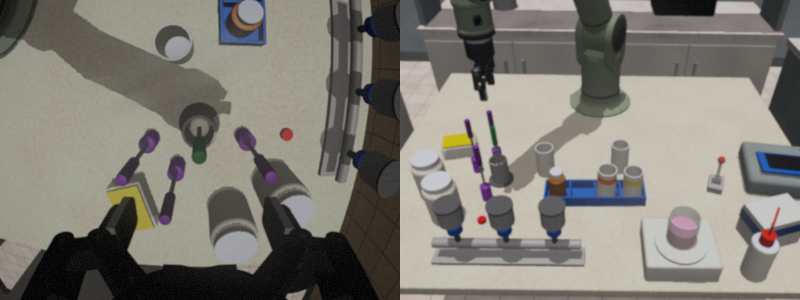

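View pics/d7.png

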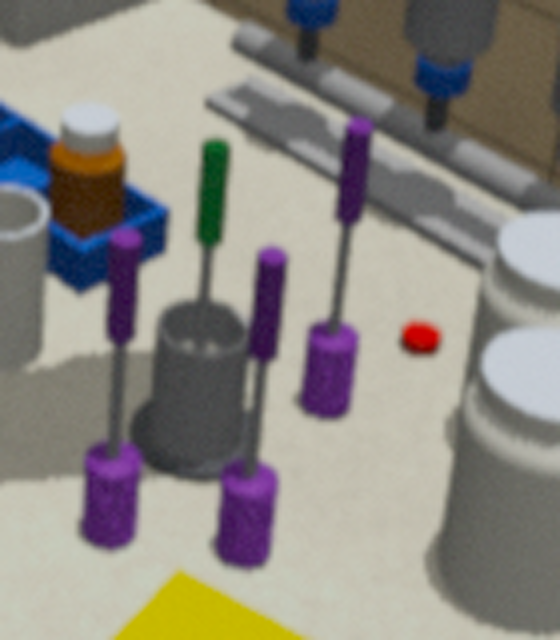

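Wrist vision agrees with the release points to within 0.5 mm. In the wrist view the green handle is at about (199,145 half-size), leaning free of the purple ones. Measuring its axis.

```bash
python3 - <<'E'
from meas import *
a=np.load("wb.npz"); W=a["W"]; I=a["I"]; h=cv2.cvtColor(I,cv2.COLOR_BGR2HSV)
m=(h[...,0]>50)&(h[...,0]<80)&(h[...,1]>80)&(W[...,2]>100)
P=W[m]; print(len(P))
for z in range(150,225,10):
    q=P[abs(P[:,2]-z)<5]
    if len(q)>4: print(z,len(q),q.mean(0).round(1),np.percentile(q[:,:2],[3,97],axis=0).round(1).tolist())
# tube rim
Q=W.reshape(-1,3); q=Q[(np.hypot(Q[:,0]-531,Q[:,1]+338)<45)&(Q[:,2]>82)&(Q[:,2]<95)]
q=q[np.hypot(q[:,0]-531,q[:,1]+338)>22]
print("tube",len(q),cv2.minEnclosingCircle(q[:,:2].astype(np.float32)),fitc(q,27.5).x)
mp=(h[...,0]>128)&(h[...,0]<155)&(h[...,1]>100)&(W[...,2]>195)&(W[...,2]<225)
N,l,st,ce=cv2.connectedComponentsWithStats(mp.astype(np.uint8))
for i in range(1,N):
    if st[i,4]>15: print("purple",W[l==i].mean(0).round(0))
E
```

```text
2646
210 9 [ 817.6 -151.5  207.3] [[815.7, -245.2], [822.2, -109.8]]
220 198 [ 530.7 -334.4  220. ] [[524.7, -340.8], [537.1, -328.3]]
tube 557 ((530.6026611328125, -337.4953918457031), 30.057350158691406) [ 530.66576841 -337.05639124]
purple [ 621. -364.  214.]
purple [ 432. -369.  214.]
purple [ 484. -427.  214.]
```

```bash
python3 - <<'E'
from meas import *
movel((530.7,-335.2,300),R,max_speed=150)
g=movel((530.7,-335.2,167),max_speed=100,guard=8); pose(g)
if not g:
    clamp(); pose("clamp")
    for n in ("scene","side"):
        c=camera(n)
        crop(c["image"],*((90,120,190,270) if n=="scene" else (300,190,430,340)),n+"8.png")
    cv2.imwrite("pics/m8.png",np.hstack([cv2.resize(cv2.imread("pics/scene8.png"),(380,570)),cv2.resize(cv2.imread("pics/side8.png"),(420,570))]))
E
```

```text
False t20.7 [ 530.9 -335.3  167.6] F [ 0.9 -0.3 -0.4] gap 85.1
clamp t21.4 [ 530.9 -335.3  167.2] F [-0.1 -0.4  2.7] gap 16.5
```

View pics/m8.png

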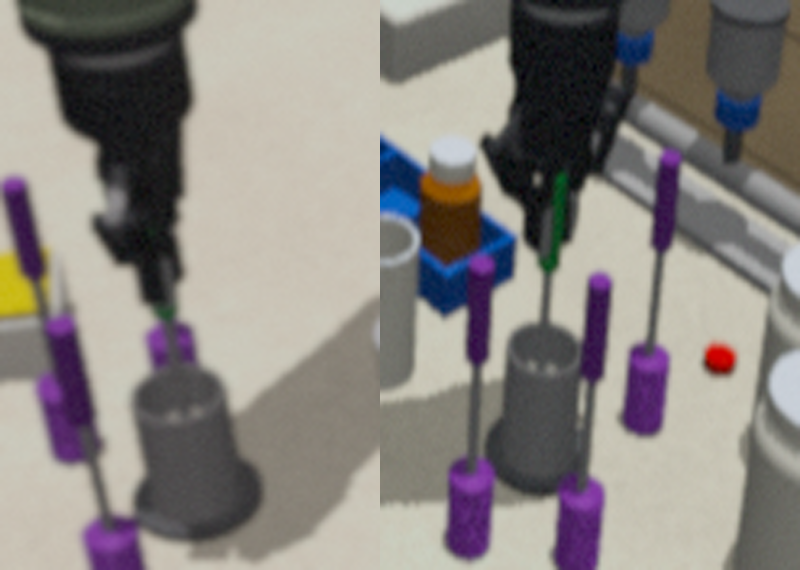

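```bash
python3 - <<'E'
from meas import *
g=movel((530.7,-335.2,315),max_speed=100,guard=15); pose(g)
s=camera("scene");d=camera("side");w=camera("wrist")
cv2.imwrite('pics/m9.png',np.hstack([s["image"][60:300,60:330],d["image"][150:390,260:530]]))
cv2.imwrite('pics/w9.png',w["image"])
x,y=530.7,-335.2
for nm,W in (("s",cloud(s)),("d",cloud(d)),("w",wcloud(w))):
    Q=W.reshape(-1,3)
    for z0,z1 in ((150,170),(170,190),(190,210),(215,240),(240,290)):
        q=Q[(np.hypot(Q[:,0]-x,Q[:,1]-y)<40)&(Q[:,2]>z0)&(Q[:,2]<z1)]
        if len(q)>5: print(nm,z0,len(q),q.mean(0).round(1),np.percentile(q[:,:2],[5,95],axis=0).round(0).tolist())
E
```

```text
False t23.1 [ 530.5 -335.1  314.4] F [-0.5 -0.3 -0.3] gap 16.8
s 150 108 [ 542.3 -331.9  160.6] [[530.0, -348.0], [549.0, -320.0]]
s 170 101 [ 542.1 -332.5  179.5] [[531.0, -349.0], [548.0, -321.0]]
s 190 145 [ 540.4 -332.5  200.9] [[528.0, -349.0], [548.0, -320.0]]
s 215 35 [ 534.7 -334.3  227. ] [[532.0, -338.0], [537.0, -331.0]]
s 240 78 [ 534.2 -334.7  265.6] [[530.0, -338.0], [538.0, -332.0]]
d 150 97 [ 520.4 -343.   161.3] [[512.0, -352.0], [534.0, -328.0]]
d 170 91 [ 521.3 -343.6  180.5] [[513.0, -351.0], [536.0, -330.0]]
d 190 114 [ 522.  -341.9  200.4] [[513.0, -351.0], [540.0, -326.0]]
d 215 33 [ 526.9 -337.4  226.4] [[524.0, -340.0], [531.0, -333.0]]
d 240 66 [ 527.3 -337.1  264.8] [[524.0, -340.0], [531.0, -333.0]]
w 150 135 [ 530.4 -322.2  162.2] [[516.0, -328.0], [545.0, -319.0]]
w 170 171 [ 530.8 -322.2  179.9] [[517.0, -328.0], [545.0, -319.0]]
w 190 321 [ 530.8 -325.5  202. ] [[515.0, -346.0], [546.0, -319.0]]
w 215 116 [ 530.5 -332.5  228.1] [[527.0, -334.0], [534.0, -332.0]]
w 240 369 [ 530.4 -332.5  267.3] [[527.0, -334.0], [534.0, -331.0]]
```

View pics/m9.png

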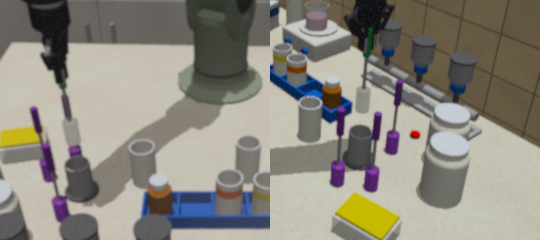

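View pics/w9.png

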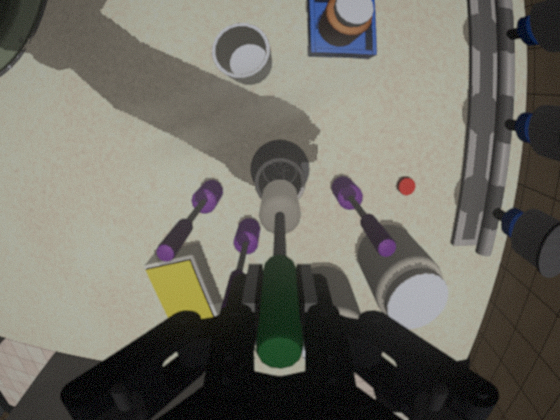

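The brush is out, and it hangs vertical and centred (axis x 530.5, y -336). The bristle head is at wrist (280,205). Both stained beakers are in the rack, so scrubbing starts with yellow, the paler one.

```bash
cat > scrub.py <<'E'
from meas import *
def hover(x,y):
    movep((x,y,318),R); pose("hover")
    w=camera("wrist"); s=camera("scene"); W=wcloud(w)
    rims([W],{"o":(609.5,25.5),"y":(607.5,106.3)})
    q=W.reshape(-1,3); m=(np.hypot(q[:,0]-x,q[:,1]-y)<30)&(q[:,2]>158)&(q[:,2]<210)
    p=q[m]; print("head",len(p),p.mean(0).round(1) if len(p) else '',np.percentile(p[:,:2],[3,97],axis=0).round(1).tolist() if len(p) else '')
    cv2.imwrite('pics/hover.png',cv2.resize(np.hstack([w["image"],s["image"]]),(800,300)))
E
python3 - <<'E'
from scrub import *
hover(607.5,107)
E
```

```text
hover t24.9 [607.8 105.5 318. ] F [-0.5  0.  -0.9] gap 16.1
o 323 602.1 22.1 r 31.1 z [108.8 113.7 115.1]
y 500 607.6 106.7 r 31.2 z [108.7 113.7 115.1]
head 515 [608.  118.3 185.8] [[593.1, 111.4], [622.7, 121.5]]
```

View pics/hover.png

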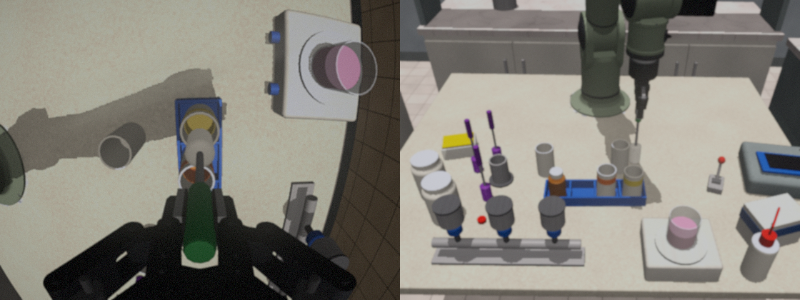

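The wrist view shows the brush head over the yellow beaker at (200,135 half-size), centred within about 1.5 mm. Scrubbing yellow.

```bash
cat >> scrub.py <<'E'
def down(x,y,zs):
    g=movel((x,y,zs),max_speed=80,guard=8); pose(("pre",g))
    if g: return None
    g=movel((x,y,163),max_speed=20,guard=6); pose(("floor",g))
    return read_state()["eef_pos"][2] if g else None
def scrub(x,y):
    z=down(x,y,180)
    if z is None: return None
    wait(0.3); movel((x,y,z+95),max_speed=80); pose("up")   # tip ~10 mm below the rim
    wait(0.3)
    z2=down(x,y,z+8)
    wait(0.3); return z,z2
E
python3 - <<'E'
from scrub import *
print(scrub(607.5,106.6))
s=camera("scene"); crop(s["image"],180,120,370,300,"s10.png")
E
```

```text
('pre', False) t26.9 [607.7 106.6 180.4] F [ 0.1 -0.5 -1. ] gap 16.5
('floor', True) t27.4 [607.8 106.7 171.2] F [-0.2 -0.6  8.5] gap 16.7
up t29.1 [607.3 106.6 265.6] F [ 0.8  0.5 -0.5] gap 16.8
('pre', False) t30.6 [607.8 106.7 179.7] F [-0.5  0.5 -0.7] gap 16.5
('floor', True) t31.1 [607.8 106.7 171.1] F [-1.  -0.8  8.9] gap 16.8
(np.float64(171.15665949132773), np.float64(171.11296245844864))
```

View pics/s10.png

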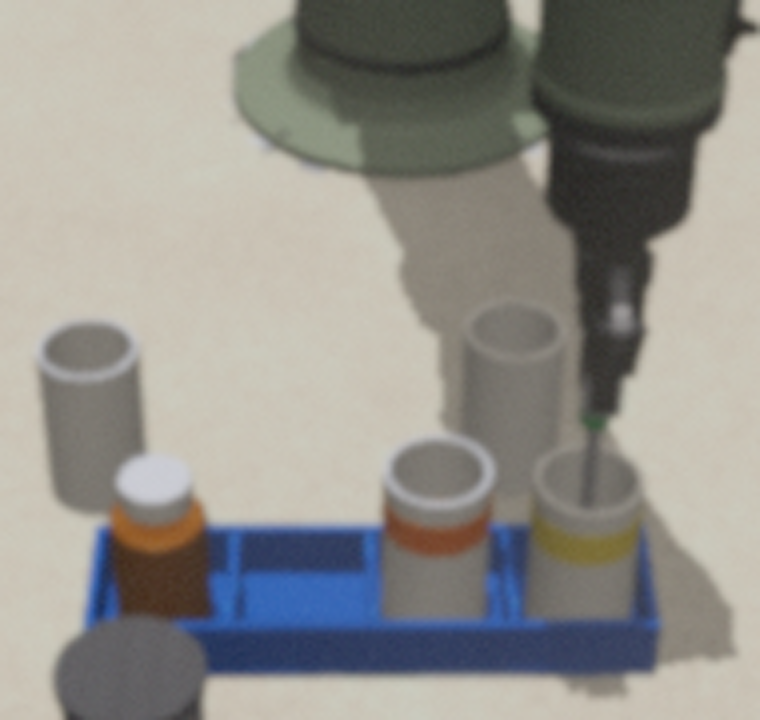

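Yellow is done: both strokes contacted at TCP 171.2 (expected 171). The orange beaker looks slightly shifted within its well compared with before, so I'll measure it again from an unobstructed spot.

```bash
python3 - <<'E'
from scrub import *
movel((607.5,106.6,318),max_speed=120); pose()
movep((607,-25,318),R)
w=camera("wrist"); s=camera("scene"); rims([wcloud(w)],{"o":(607,25.5),"y":(607.5,106.3),"bot":(610,-134)})
crop(w["image"],180,40,380,300,"w11.png",2); pose()
E
```

```text
t32.8 [607.2 106.5 317.3] F [-0.3 -1.1 -1. ] gap 16.7
o 691 601.7 22.0 r 30.9 z [110.2 113.7 115.2]
y 710 607.6 106.0 r 31.2 z [109.6 113.7 115.2]
bot few 14
 t33.5 [607.  -24.  317.7] F [ 0.5 -0.1 -0.5] gap 16.9
```

View pics/w11.png

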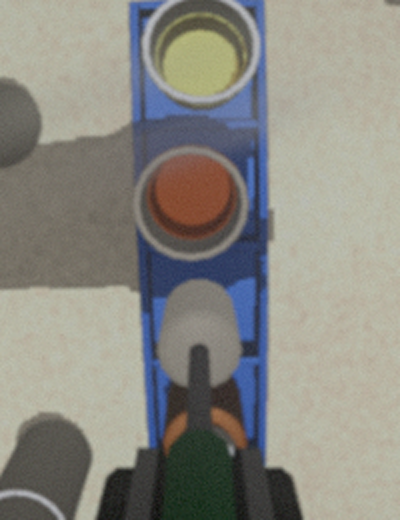

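The orange beaker was nudged to the side of its well, to (601.7,22.0), but it is still upright with its rim level at z 115. I'll use the new centre for its scrub.

```bash
python3 - <<'E'
from scrub import *
movep((602,22,318),R); pose()
w=camera("wrist"); W=wcloud(w); q=W.reshape(-1,3); 
m=(np.hypot(q[:,0]-602,q[:,1]-22)<30)&(q[:,2]>158)&(q[:,2]<210); print(np.percentile(q[m][:,:2],[3,97],axis=0).round(1))
rims([W],{"o":(602,22)})
print(scrub(602,22.3))
s=camera("scene"); crop(s["image"],180,120,370,300,"s12.png")
movel((602,22.3,318),max_speed=120); pose()
E
```

```text
t33.8 [601.8  24.9 317.9] F [ 0.9 -0.5 -1.1] gap 16.5
[[586.8  31.2]
 [616.5  41. ]]
o 500 601.9 22.2 r 31.1 z [109.  113.7 115.1]
('pre', False) t35.8 [602.2  22.3 180.4] F [-0.4 -0.6 -1. ] gap 16.9
('floor', True) t36.3 [602.2  22.3 171.1] F [-0.7  0.3  7.3] gap 16.9
up t37.9 [601.8  22.3 265.6] F [ 1.  -0.4 -0.9] gap 16.7
('pre', False) t39.5 [602.3  22.3 179.7] F [ 0.3 -0.2 -0.5] gap 16.5
('floor', True) t40.0 [602.3  22.3 171.1] F [-1.  -1.  10.2] gap 16.9
(np.float64(171.1367948823446), np.float64(171.10315597640624))
 t41.7 [601.7  22.3 317.3] F [-0.5  0.4 -1.3] gap 16.6
```

View pics/s12.png

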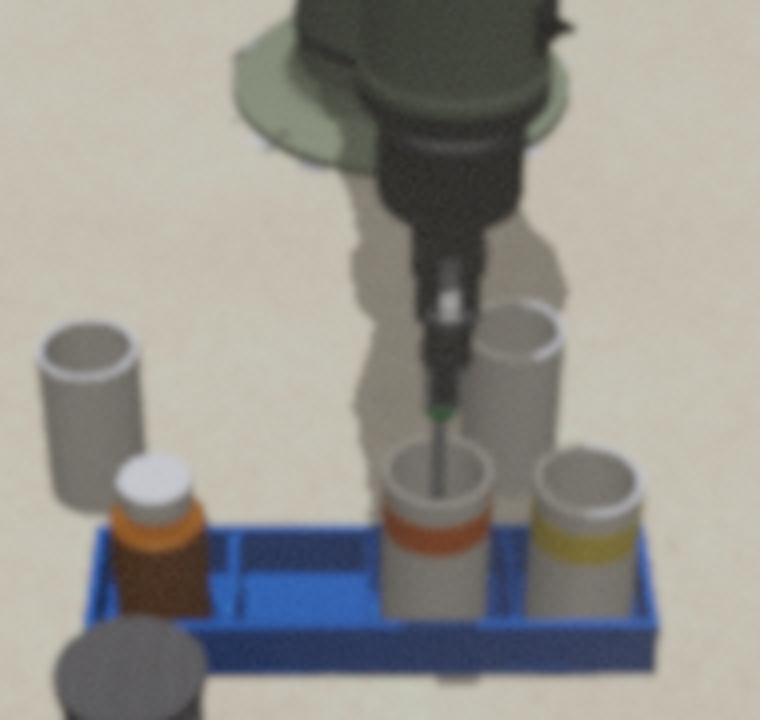

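Orange is scrubbed, with both floor contacts at TCP 171.1. Now the brush goes back to its tube.

```bash
python3 - <<'E'
from scrub import *
movep((530.6,-337,318),R); movel((530.6,-337,316),max_speed=50); pose()
w=camera("wrist"); s=camera("scene"); W=wcloud(w); q=W.reshape(-1,3)
m=(np.hypot(q[:,0]-530.6,q[:,1]+337)<30)&(q[:,2]>156)&(q[:,2]<210); print(np.percentile(q[m][:,:2],[3,97],axis=0).round(1))
t=q[(np.hypot(q[:,0]-530.6,q[:,1]+337)<45)&(q[:,2]>82)&(q[:,2]<95)]; print("tube",len(t),cv2.minEnclosingCircle(t[:,:2].astype(np.float32)))
cv2.imwrite('pics/m13.png',cv2.resize(np.hstack([w["image"],s["image"]]),(800,300)))
E
```

```text
t43.3 [ 531.  -336.2  315.9] F [ 0.2 -1.2 -0.9] gap 16.7
[[ 516.  -330.4]
 [ 545.6 -320.1]]
tube 482 ((530.6832275390625, -337.39813232421875), 29.984621047973633)
```

View pics/m13.png

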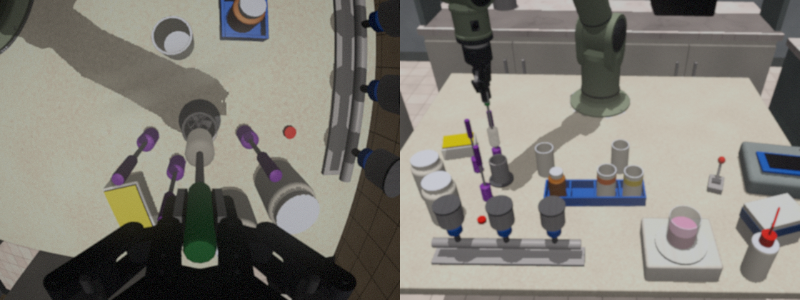

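```bash
python3 - <<'E'
from scrub import *
x,y=530.6,-337.4
g=movel((x,y,176),max_speed=80,guard=8); pose(g)
if not g:
    g=movel((x,y,163),max_speed=20,guard=5); pose(g)
    s=camera("side"); crop(s["image"],300,190,430,340,"d14.png")
    if g and abs(read_state()["eef_pos"][2]-167)<4:
        open_gripper(); pose("open"); wait(0.3)
        movel((x,y,300),max_speed=100); pose()
        w=camera("wrist"); s=camera("side"); cv2.imwrite('pics/m14.png',cv2.resize(np.hstack([w["image"],s["image"]]),(800,300)))
        W=wcloud(w); h=cv2.cvtColor(w["image"],cv2.COLOR_BGR2HSV)
        m=(h[...,0]>50)&(h[...,0]<80)&(h[...,1]>80)&(W[...,2]>215)&(W[...,2]<230)&(W[...,0]<600); print("top",W[m].mean(0).round(1))
E
```

```text
False t45.3 [ 530.8 -337.5  176.4] F [-0.   0.6 -0.7] gap 16.8
True t45.8 [ 530.7 -337.5  167.2] F [-0.8 -0.6  7.2] gap 16.8
open t46.5 [ 530.3 -337.2  166.8] F [-0.1  0.3  0.5] gap 85.6
 t48.3 [ 530.4 -337.3  299.4] F [0.4 0.4 0. ] gap 85.5
top [ 530.4 -336.7  219.9]
```

View pics/m14.png

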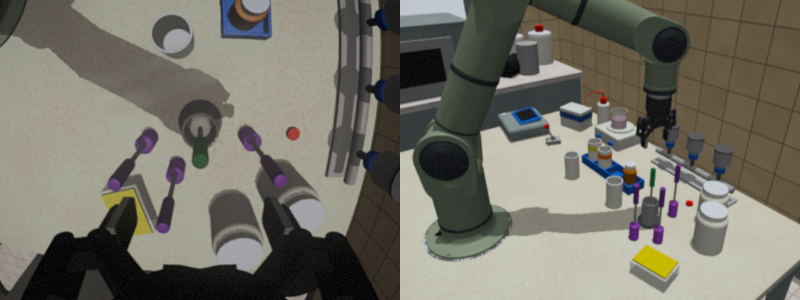

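The brush stands upright and free in its tube, with the handle top at (530.4,-336.7). Next I measure the lever from the earlier wrist view.

```bash
python3 - <<'E'
from meas import *
movel((530.6,-337.4,300),max_speed=100)
movep((490,330,260),R); pose()
w=camera("wrist"); W=wcloud(w); I=w["image"]; np.savez("wl2.npz",W=W,I=I); s=camera("scene"); 
h=cv2.cvtColor(I,cv2.COLOR_BGR2HSV)
m=((h[...,0]<8)|(h[...,0]>172))&(h[...,1]>120)&(W[...,2]>70)&(W[...,2]<125)&(abs(W[...,0]-545)<80)&(abs(W[...,1]-400)<60)
P=W[m]; 
f=least_squares(lambda p:np.linalg.norm(P-p,axis=1)-13,P.mean(0)-[0,0,6],loss="soft_l1"); print("knob",len(P),f.x.round(1),np.abs(f.fun).mean())
v,u=np.where(m); print("px",u.mean(),v.mean())
b=(abs(W[...,2]-24.5)<5)&(abs(W[...,0]-560)<80)&(abs(W[...,1]-400)<60)
print("block",b.sum(),cv2.minAreaRect(W[b][:,:2].astype(np.float32)),W[b][:,2].mean())
cu,cv=int(u.mean()),int(v.mean()); crop(I,max(cu-70,0),max(cv-60,0),cu+110,cv+80,"lev.png")
E
```

```text
t51.0 [490.6 329.2 260. ] F [-0.9  0.2 -1. ] gap 85.5
knob 476 [526.2 403.7  95.9] 0.42036874605532226
px 318.39915966386553 118.61344537815125
block 1526 ((552.1705322265625, 394.3263854980469), (50.46620559692383, 70.62942504882812), 70.9684829711914) 23.915380070126865
```

View pics/lev.png

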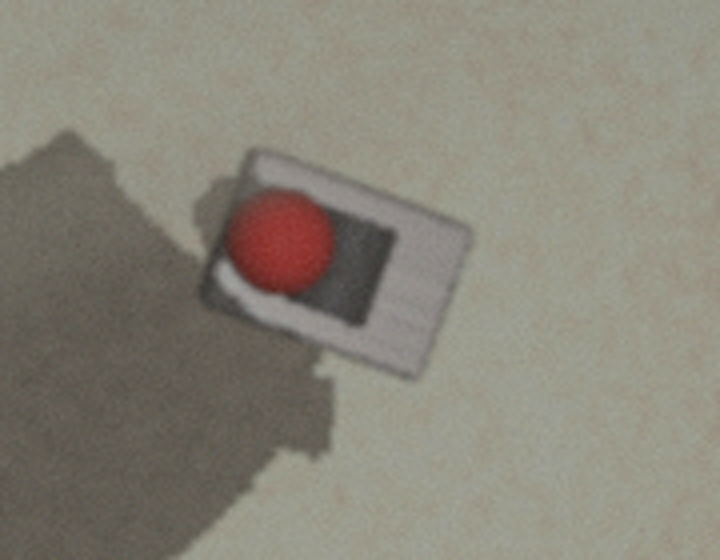

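The knob is at (526,404,96), wrist picture (318,119), and leans to the robot's side. The block centre is (552,394), with its +x axis about 19° clockwise from world x. I'll push with closed fingers along that axis.

```bash
python3 - <<'E'
from meas import *
a=-np.deg2rad(19.0); c,s=np.cos(a),np.sin(a)
Rz=np.array([[c,-s,0],[s,c,0],[0,0,1]]); RL=Rz@R; ux=np.array([c,s]); b=np.array([552.2,394.3])
P=lambda d,z:(*(b+d*ux),z)
print([None if inverse_kinematics(P(d,z),RL) is None else 1 for d,z in ((-80,200),(-80,82),(20,82),(-10,200))])
clamp()
movep(P(-80,200),RL); 
g=movel(P(-80,82),max_speed=100,guard=8); pose(("down",g))
if not g:
    g=movel(P(22,82),max_speed=50,guard=7); pose(("push",g))
    e=np.array(read_state()["eef_pos"][:2]); print("s",(e-b)@ux)
    sc=camera("scene"); crop(sc["image"],380,130,520,290,"s15.png")
E
```

```text
[1, 1, 1, 1]
('down', False) t53.8 [476.8 420.6  82.6] F [-0.5 -0.2 -0.1] gap 0.2
('push', True) t55.4 [564.5 390.   81.5] F [-3.   1.1  4.3] gap -0.1
s 12.99834246572286
```

View pics/s15.png

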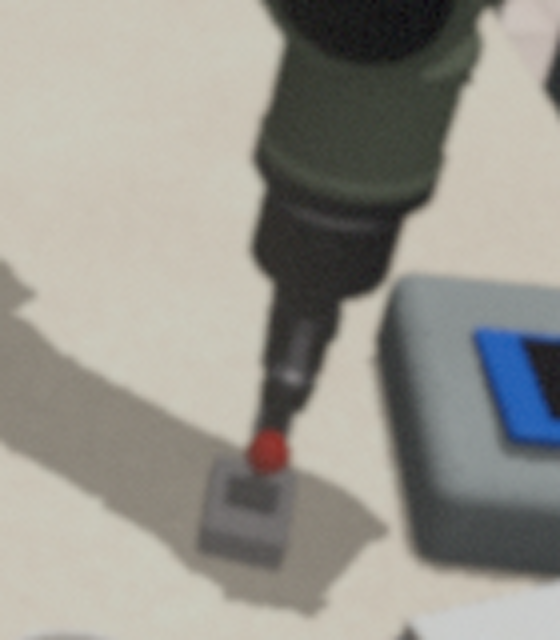

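```bash
cat > lev.py <<'E'
from meas import *
a=-np.deg2rad(19.0); c,s=np.cos(a),np.sin(a)
Rz=np.array([[c,-s,0],[s,c,0],[0,0,1]]); RL=Rz@R; ux=np.array([c,s]); b=np.array([552.2,394.3])
P=lambda d,z:(*(b+d*ux),z)
E
python3 - <<'E'
from lev import *
e=read_state()["eef_pos"]
g=movel(P(24,e[2]),max_speed=20,guard=10); pose(("push",g)); e=np.array(read_state()["eef_pos"][:2]); print("s",(e-b)@ux)
movel(P(-60,82),max_speed=120); movel(P(-60,200),max_speed=150)
movep((490,330,260),R); pose()
w=camera("wrist"); W=wcloud(w); I=w["image"]
h=cv2.cvtColor(I,cv2.COLOR_BGR2HSV)
m=((h[...,0]<8)|(h[...,0]>172))&(h[...,1]>120)&(W[...,2]>70)&(W[...,2]<125)&(abs(W[...,0]-560)<80)&(abs(W[...,1]-390)<60)
Q=W[m]; f=least_squares(lambda p:np.linalg.norm(Q-p,axis=1)-13,Q.mean(0)-[0,0,6],loss="soft_l1"); k=f.x
print("knob",len(Q),k.round(1),"s",(k[:2]-b)@ux,"expected end",b+38.4*ux, "lean",np.arctan2((k[:2]-b)@ux,k[2]-22))
sc=camera("scene"); cv2.imwrite('pics/m16.png',cv2.resize(np.hstack([I,sc["image"]]),(800,300)))
E
```

```text
('push', True) t55.8 [564.5 390.2  81. ] F [-3.6  0.4  3.7] gap -0.1
s 12.934792267862216
 t57.9 [490.2 329.4 259.7] F [ 0.1 -0.3 -0.3] gap -0.0
knob 417 [588.9 381.9  91.1] s 38.72974517088133 expected end [588.5079133  381.79818287] lean 0.5106908501191225
```

View pics/m16.png

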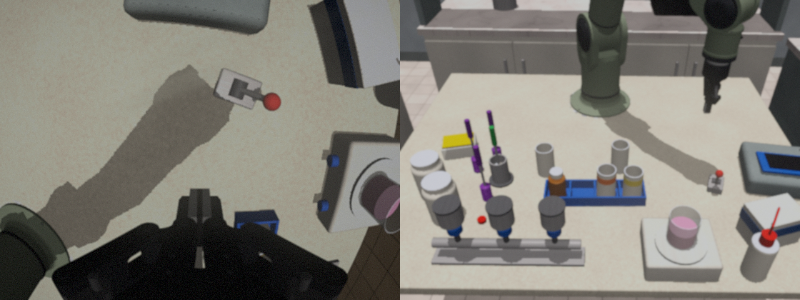

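The lever is at its end stop: knob at (588.9,381.9), against an expected (588.5,381.8). One last check of the rack, the clean beakers and the brush before handing in.

```bash
python3 - <<'E'
from meas import *
movep((600,0,300),R); pose()
w=camera("wrist"); W=wcloud(w); rims([W],{"o":(602,22),"y":(607.5,106.3),"wb":(466,70)}); rims([W],{"bot":(610,-135)},105,118,30)
s=camera("scene"); S=cloud(s); d=camera("side"); D=cloud(d)
for n,(x,y),r in (("wa",(489.7,-188),31),("wb",(465.7,69.9),31),("tube",(530.9,-338),30)):
    A=np.vstack(region([S,D],x,y,45,20,85 if n=="tube" else 100)); A=A[np.hypot(A[:,0]-x,A[:,1]-y)>24]; print(n,fitc(A,r).x.round(1))
h=cv2.cvtColor(s["image"],cv2.COLOR_BGR2HSV); m=(h[...,0]>50)&(h[...,0]<75)&(h[...,1]>110)&(S[...,2]>100)&(S[...,2]<240); print("green",np.median(S[m],0).round(0),S[m][:,2].max().round(0))
cv2.imwrite('pics/m17.png',cv2.resize(np.hstack([w["image"],s["image"]]),(800,300)))
E
```

```text
t59.4 [599.9   1.8 299.8] F [-0.3  0.5 -0.5] gap 0.2
o 769 601.8 21.8 r 31.0 z [109.3 113.7 115.1]
y 784 607.6 106.5 r 31.1 z [110.4 113.7 115. ]
wb 577 464.7 70.1 r 31.1 z [107.5 108.9 110.2]
bot few 0
wa [ 489.8 -187.9]
wb [466.  70.]
tube [ 530.8 -338. ]
green [ 538. -334.  197.] 239.0
```

View pics/m17.png

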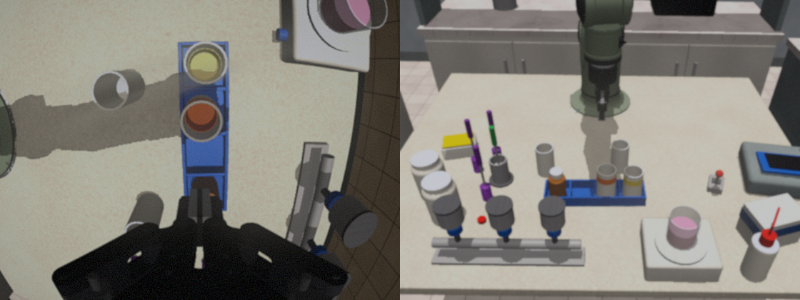

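```bash
python3 - <<'E'
from h import *
finish_job(); pose()
E
```

```text
the job is handed in; nothing more can be done
the job is handed in; nothing more can be done
```

The job is done and handed in at about 59 s of the 210 s allowed. Only two stained beakers were there, yellow and orange; brown was absent.

**What I did:**
- Stood the orange beaker in well 2 and the yellow one in well 3.
- Scrubbed yellow, then orange, each with a down, up, down stroke. All four pushes reached the beaker floor. The upstroke stopped with the tip about 10 mm below the rim.
- Put the brush back in its tube, then pushed the rinse lever over to its stop.

**Last checks:**
- **Stained beakers:** both stand upright in the rack. Orange was nudged about 8 mm within its well during the run while the robot was elsewhere. I measured it again before scrubbing it.
- **Clean beakers:** both are within about 0.5 mm of where they started.
- **Brush:** it stands upright in its tube.
- **Lever:** the knob is within 1 mm of its computed end position.
- **Bottle:** the gripper hid it in the last wrist picture, so I could not measure it then. The final scene picture shows it standing in its well, and it measured unmoved after both beakers were placed.

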